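# Clip the sample tube into the tube mixer and start it

## Task

Take the long capped sample tube from the tube rest and press it down, lying level, past the sprung jaw of the mixer's fork clip until it sits fully home in both forks, roughly centred between them (either end may carry the cap), with the jaw closed over it. Then let go of it and start the mixer by pressing its round button fully down. Leave the short tube and the other things where they are.

Things in the scene. Friction and masses are not known exactly. Their poses are not given: they have to be found in the camera images.
- sample_tube: The long tube: pale, 25 mm in diameter, 150 mm long, lying level; its last 22 mm at the +y end are a grey screw cap 30 mm in diameter. Origin at mid-length on its axis; y along the tube to the cap. About 90 g. It lies in one of the rest's two cradle pairs, axis 45 mm above the table; grip it across at mid-length.
- short_tube: Bystander: a tube of the same 25 mm diameter but only 100 mm long and without a cap, in the other cradle pair. Origin at mid-length on its axis, y along it.
- rest: Fixed grey tube rest: base plate 160 x 110 x 6 mm with two V cradle pairs for tubes lying along its y, at x = -45 and +45 mm; each cradle is 8 mm thick, at y = -40 and +40 mm, its top 43 mm above the table. Origin at the centre of its underside, z up.
- mixer: Fixed white tube mixer: housing 200 (x) x 260 (y) mm, top at 55 mm above the table, on which stand the fork clip and the start button. Origin at the centre of its underside, z up.
- clip_seat (a point): Where the seated tube's mid-point belongs, 95 mm above the table (x 20, y 30 mm from the mixer's origin, same axes). The tube lies along y in two grey forks, 8 mm thick, at y = -34 and +34 mm, open upwards, each with a V seat and on its -x side a fixed prong, flared out, to 23 mm above this point. Between the forks is free room for fingers to 26 mm below it (jaw pivot rod).
- jaw (a joint): Angle (rad) of the sprung steel jaw on the clip's +x side, whose two arms, one at each fork, move together: 0 closed (at rest), growing as its rollers swing out to +x of the mixer, about 0.12 as the tube passes. Hinge along the mixer's y, 30 mm below the seat point.
- jaw_roller (a point): Midway between the two 9 mm rollers of the jaw, on their axis; closed, 11 mm to +x and 14 mm above the seat point, overhanging the tube's place. A tube coming straight down over the seat meets the rollers with its axis about 26 mm above the seat and needs roughly 10 N to pass; they snap back over it.
- start_top (a point): Centre of the top of the mixer's round start button, 28 mm in diameter, on the housing's top; it is pressed straight down.
- start (a joint): Travel (m) of the start button: 0 released, 0.006 fully down; springs back; fully down takes 5 N.
- bottle: Bystander: white plastic jar 60 mm in diameter, 110 mm high. Origin at the centre of its underside.
- pen_cup: Bystander: grey cup 70 mm in diameter, 90 mm high. Origin at the centre of its underside.
Not all that is in view belongs to the job. Leave any purple or yellow look-alike of the sample_tube alone.

How it is judged:
By the outcome, as a careful person would: the job done as asked, in the order asked, and still so for the second after the job is handed in, with the robot touching nothing.
It also fails if it takes over 48 s, if anything falls off the work surface, if the arm or the gripper's body presses on something with over 40 N, if the wrist force passes 120 N, or if a joint passes its speed limit or range.

## Robot

A 6-joint arm with a two-finger parallel gripper is mounted at the origin on the work surface. World frame = base frame: x ahead of the robot, y to its left, z up, the work surface at z = 0. Lengths are in mm, angles in rad, forces in N, time in s.
With the tool pointing down it reaches from about 350 to 975 mm from the base axis. Payload 17.4 kg.
Tool frame: the origin (TCP) lies on the centre line of the jaws, within the pads' length; the fingertips stand 17 mm ahead of it and the grasp point (between the pads) lies 2 mm behind it; z points along the fingers, y is the line along which they close (so a half turn about z gives the same grasp; the last joint's range is limited). The gripper opens to 85 mm and grips with 20 to 120 N. Pads are 22 mm wide; open, the fingers measure 114 mm over their backs; the gripper's body (76 mm by 85 mm) begins 54 mm behind the grasp point. The pads swing forward as they close: fully open they stand 13 mm farther back than shut.
Start: joints at [-1.325, 0.116, 1.442, -0, 1.584, -0.038], TCP at [188.994, -648.008, 248.303] pointing down, gripper open.
Joint ranges: [-2.83, 2.83], [-0.83, 2.19], [0.07, 2.5], [-1.14, 4.28], [0.01, 3], [-2.97, 2.97]. Speed limits (rad/s): [1.89, 1.89, 2.22, 3.14, 3.14, 3.14].

## Interface

Orientations are given as a unit quaternion [x, y, z, w].
In Python, from cell import monitor, capture, order gives the robot as it stands. The module is installed in compiled form; this text tells all that it offers.
- The arm moves only by the tool send_rows, never from a script. Its argument "series" is a list of rows, each a list of 3 entries, a list of its own where there are three numbers: the shift along the world's x, y, z in m, then the turn about the world's z in degrees, then the opening, from 0 (shut) to 1 (fully open). In form: [[[x, y, z], yaw, claw], ...]. A call has 1 to 10 rows; each row shifts and turns the commanded pose from where the row before left it; what a row does not reach is not made up. A row lasts 1/12 s, in which the tool goes at most 41.7 mm and 7.16 degrees, less where a joint would pass 70% of its speed; a pose out of reach is approached as far as the arm can. A call is refused whole if a number of a shift passes 0.0417 or a number of a turn 7.16, either way. A call with a gripper value outside its range is refused whole. The fingers move at their own pace and stop on an object; the grip force is fixed at half the most. Time passes only in rows, so rows that do not move let the fingers close. It gives the time, the measured TCP pose, the force, the opening and the grip force at its end, in the units of the state.
- monitor.get_obs(): the state, without advancing time (a new reading comes with each control period).
- capture(name): name is "scene" or "top" or "wrist"; returns a dict with "pixels" (480x640x3 uint8, blue, green, red), "fx", "fy", "cx", "cy" (pixels), "R" (3x3) and "t" (3): a world point X has camera coordinates R X + t. Camera axes: x right, y down, z forward; pixel columns grow to the right and rows downward; lengths in mm; the calibration is good to about 2 mm. A picture is of the moment at which its call begins. There is no depth.
- order.hand_in(): hands the job in; it is judged then, once.
The state is a dict: "time_s": time; "q": joint angles; "dq": joint speeds; "tau": joint torques, N m; "position": TCP position; "orientation": TCP orientation; "wrist_force": force on the tool from outside, world axes, zero at the start; "torque": the same for the moment, N m; "finger_gap": opening from 0.0 (shut) to 1.0 (fully open); "finger_force": force on a finger pad.
Only numpy, scipy, OpenCV 4.12 (cv2) and the standard library are available. Lean on these libraries where they do the work, as an engineer would, in place of code of your own. Each camera call takes 0.05 s, during which the arm holds its last target. There are 200 camera calls.

## Working session

There is one attempt and no reset: what is moved stays moved. The work goes in short steps, Python scripts to look and compute and a tool call to move; the robot and the scene stay as the last step left them, time stands still between calls to the robot, and variables do not carry over. Pictures are saved under pics/ and viewed, at most 10 in all, crops included, and the job is handed in when it is done.

Besides the shell and the picture viewer there is one more tool, called as name(argument=value, ...), one argument or row to a line, values as JSON. send_rows: Moves the arm, as the interface text tells. Its arguments: {"type":"object","properties":{"series":{"type":"array","items":{"type":"array"}}},"required":["series"]}

```bash
mkdir -p pics
cat > h.py <<'E'
import numpy as np, cv2, json
from cell import monitor, capture, order
def cap(name, fn):
    c=capture(name); cv2.imwrite(f'pics/{fn}.png',c['pixels'])
    np.savez(f'pics/{fn}.npz',**{k:c[k] for k in('pixels','fx','fy','cx','cy','R','t')}); return c
def load(fn): return dict(np.load(f'pics/{fn}.npz'))
def ray(c,uv):
    R=np.array(c['R']);t=np.array(c['t']);d=R.T@np.array([(uv[0]-c['cx'])/c['fx'],(uv[1]-c['cy'])/c['fy'],1.])
    return -R.T@t,d/np.linalg.norm(d)
def onz(c,uv,z):
    o,d=ray(c,uv);return o+d*(z-o[2])/d[2]
def tri(cs,uvs):
    A=np.zeros((3,3));b=np.zeros(3);L=[]
    for c,u in zip(cs,uvs):
        o,d=ray(c,u);P=np.eye(3)-np.outer(d,d);A+=P;b+=P@o;L.append((o,P))
    X=np.linalg.solve(A,b);return X,[float(np.linalg.norm(P@(X-o))) for o,P in L]
def proj(c,X):
    p=np.array(c['R'])@np.array(X)+np.array(c['t']);return np.array([c['fx']*p[0]/p[2]+c['cx'],c['fy']*p[1]/p[2]+c['cy']])
E
python3 - <<'E'
from h import *
np.set_printoptions(precision=2,suppress=True)
for n in('scene','top'):
    c=cap(n,n+'0');R=np.array(c['R']);print(n,c['fx'],-R.T@c['t'],R[2])
o=monitor.get_obs();print(o)
E
```

```text
scene 623.6597110609251 [1278.59 -596.83  896.12] [-0.56  0.51 -0.65]
top 479.6793048666135 [ 530.94   28.5  1229.31] [ 0.05 -0.01 -1.  ]
{'time_s': 0.1, 'q': array([-1.32,  0.12,  1.44, -0.  ,  1.58, -0.04]), 'dq': array([ 0., -0., -0., -0.,  0., -0.]), 'tau': array([  0.  , -73.37, -63.38,   0.  ,   0.01,  -0.  ]), 'position': array([ 188.94, -647.86,  247.65]), 'orientation': array([ 0.99,  0.14, -0.  , -0.  ]), 'wrist_force': array([ 0.37,  0.16, -0.63]), 'torque': array([ 0.06, -0.  , -0.05]), 'finger_force': 0.0, 'finger_gap': 0.9997413437747693}
```

View pics/scene0.png

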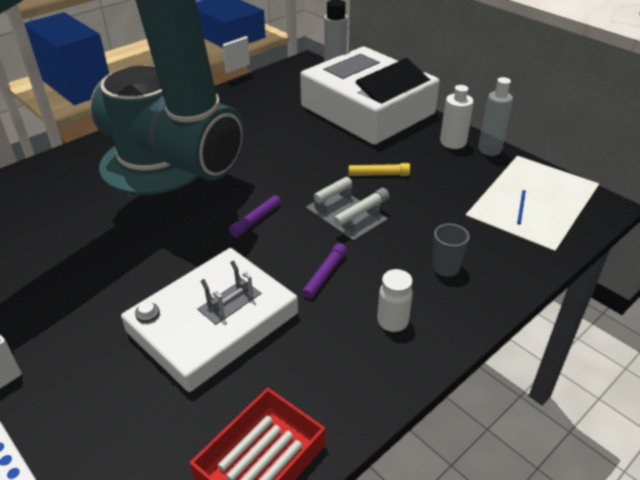

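View pics/top0.png

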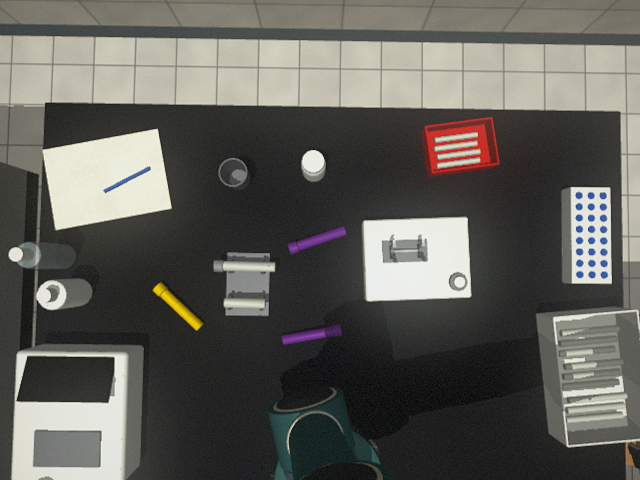

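Run:
```python
from h import *
t=load('top0')['pixels'];s=load('scene0')['pixels']
f=lambda im,x,y,w,h:cv2.resize(im[y:y+h,x:x+w],(400,300),interpolation=cv2.INTER_CUBIC)
a=np.vstack([np.hstack([f(t,200,240,100,75),f(t,360,212,120,90)]),np.hstack([f(s,290,160,120,90),f(s,120,240,180,135)])])
cv2.imwrite('pics/comp.png',a)
```

```text
(no output)
```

View pics/comp.png

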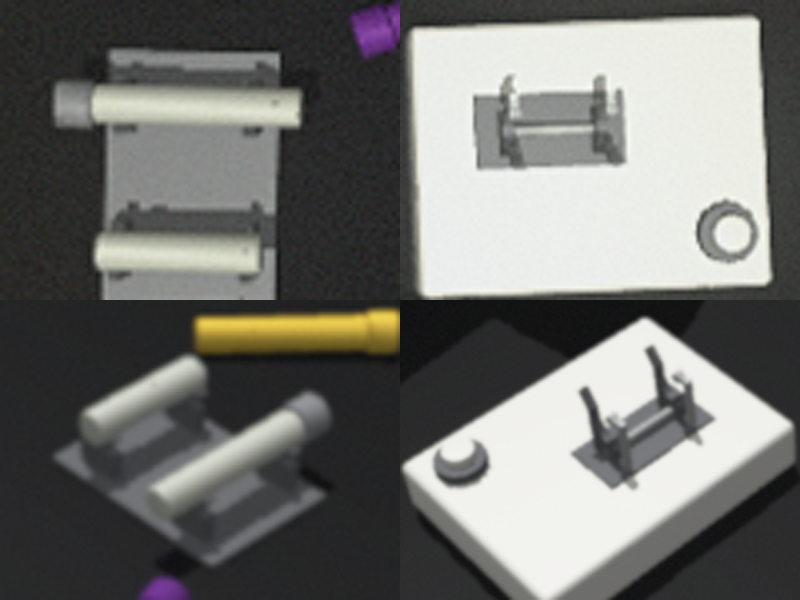

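The composite shows the sample tube in the rest (top px cap end ≈213,266; plain end ≈275,267). It also shows the clip with its prongs on the −x side (top px ≈407,248) and the button near (458,282).

```bash
cat >> h.py <<'E'
np.set_printoptions(precision=2,suppress=True)
def quad(c,roi,lo):
    x,y,w,h=roi;g=cv2.cvtColor(c['pixels'],cv2.COLOR_BGR2GRAY)
    m=np.zeros_like(g);m[y:y+h,x:x+w]=(g[y:y+h,x:x+w]>lo)*255
    k=max(cv2.findContours(m,cv2.RETR_EXTERNAL,cv2.CHAIN_APPROX_NONE)[0],key=cv2.contourArea);return k
E
python3 - <<'E'
from h import *
t=load('top0');s=load('scene0')
k=quad(t,(350,205,130,110),150);b=cv2.boxPoints(cv2.minAreaRect(k))
P=np.array([onz(t,p,55)[:2] for p in b]);print('mixer corners',P,P.mean(0),[np.linalg.norm(P[i]-P[i-1]) for i in range(4)])
print('clip approx z55',onz(t,(407,248),75)); 
# tube: triangulate ends
for n,a,bb in [('plain',(275.3,266.8),None),('cap',(213.2,266),None)]: print(n,onz(t,a,45))
# tube body mask in scene and top
for c,roi in((t,(205,255,80,20)),(s,(325,185,70,50))):
    k=quad(c,roi,130);r=cv2.minAreaRect(k);print(r, cv2.boxPoints(r).tolist())
print('button',tri([t,s],[(458.9,281.9),(147,309)]), onz(t,(458.9,281.9),70))
o=monitor.get_obs();w=cap('wrist','w_init');R=w['R'];print(-R.T@w['t'],R, w['fx'],o['position'])
E
```

```text
mixer corners [[ 647.71  -73.65]
 [ 661.22 -332.77]
 [ 462.37 -340.21]
 [ 449.31  -83.09]] [ 555.15 -207.43] [np.float64(198.62006717818454), np.float64(259.46658945681645), np.float64(198.98447241221618), np.float64(257.4550206091873)]
clip approx z55 [ 579.58 -179.95   75.  ]
plain [530.18 139.36  45.  ]
cap [530.16 292.25  45.  ]
((244.0, 267.9999694824219), (59.99999237060547, 11.999998092651367), -0.0) [[214.0, 273.9999694824219], [214.0, 261.9999694824219], [274.0, 261.9999694824219], [274.0, 273.9999694824219]]
((360.46142578125, 204.7091827392578), (8.552335739135742, 57.1971435546875), 60.64224624633789) [[333.4391784667969, 215.00294494628906], [383.2908020019531, 186.96141052246094], [387.4836730957031, 194.41542053222656], [337.6320495605469, 222.4569549560547]]
button (array([ 499.6 , -307.05,   68.15]), [0.24426442378355342, 0.24426442378354482]) [ 499.51 -306.73   70.  ]
[ 260.01 -626.56  374.21] [[ 0.28 -0.96  0.  ]
 [-0.92 -0.27  0.29]
 [-0.28 -0.08 -0.96]] 370.36242142547167 [ 188.94 -647.86  247.65]
```

send_rows(
  series=[
    [[0.02, 0.024, 0.005], 4.2, 1],
    [[0.02, 0.024, 0.005], 4.2, 1],
    [[0.02, 0.024, 0.005], 4.2, 1],
    [[0.02, 0.024, 0.005], 4.2, 1],
    [[0.02, 0.024, 0.005], 4.2, 1],
    [[0.02, 0.024, 0.005], 4.2, 1],
    [[0.02, 0.024, 0.005], 4.2, 1],
    [[0.02, 0.024, 0.005], 4.2, 1],
    [[0.02, 0.024, 0.005], 4.2, 1],
    [[0.02, 0.024, 0.005], 4.2, 1],
  ],
)

```text
time_s: 0.98
position: [389.7, -406.6, 298.4]
orientation: [0.873, 0.488, -0.0, -0.0]
wrist_force: [0.3, -0.5, -0.2]
finger_gap: 0.999
finger_force: 0.0
```

send_rows(
  series=[
    [[0.02, 0.024, 0], 4.2, 1],
    [[0.02, 0.024, 0], 4.2, 1],
    [[0.02, 0.024, 0], 4.2, 1],
    [[0.02, 0.024, 0], 4.2, 1],
    [[0.02, 0.024, 0], 4.2, 1],
    [[0.02, 0.024, 0], 4.2, 1],
    [[0.02, 0.024, 0], 4.2, 1],
    [[0.02, 0.024, 0], 4.2, 1],
    [[0.01, 0.01, 0], 0, 1],
    [[0, 0, 0], 0, 1],
  ],
)

```text
time_s: 1.82
position: [560.4, -204.0, 297.7]
orientation: [0.695, 0.719, 0.0, -0.0]
wrist_force: [0.1, -0.3, -0.4]
finger_gap: 0.998
finger_force: 0.0
```

Run:
```python
from h import *
w=cap('wrist','w1');o=monitor.get_obs();print(o['position'],o['orientation'],o['q'],o['time_s'])
cv2.imwrite('pics/w1b.png',cv2.resize(w['pixels'],(800,600)))
```

```text
[ 559.49 -205.24  297.82] [ 0.7   0.72 -0.   -0.  ] [-0.39 -0.06  1.55 -0.    1.66 -0.43] 1.8667
```

View pics/w1b.png

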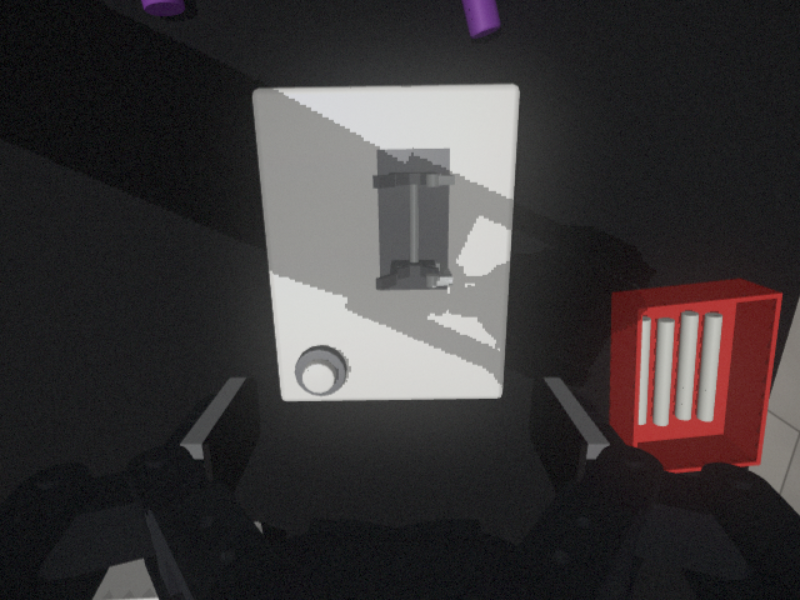

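The wrist view shows the mixer's top face with corners at display px ≈(255,89), (518,86), (502,397) and (283,400). The rod is at x≈414, y 186–262, and the button cap is at (319,378).

Run:
```python
from h import *
t=load('top0');s=load('scene0');w=load('w1')
g=cv2.cvtColor(w['pixels'],cv2.COLOR_BGR2GRAY);m=np.zeros_like(g);m[55:330,180:435]=(g[55:330,180:435]>85)*255
k=max(cv2.findContours(m,cv2.RETR_EXTERNAL,cv2.CHAIN_APPROX_NONE)[0],key=cv2.contourArea)
q=cv2.approxPolyDP(cv2.convexHull(k),8,True)[:,0].astype(float);print('px',q.tolist())
P=np.array([onz(w,p,55)[:2] for p in q]);print(P,P.mean(0),[np.linalg.norm(P[i]-P[i-1]) for i in range(len(P))])
for i in range(len(P)):
    d=P[i]-P[i-1];print(np.degrees(np.arctan2(d[1],d[0])))
bt=cv2.boxPoints(cv2.minAreaRect(quad(t,(350,205,130,110),150)))
for p in q:
    b=min(bt,key=lambda b:np.linalg.norm(onz(t,b,55)-onz(w,p,55)));print('corner tri',tri([t,w],[b,p]))
# top-view approx quad too
qt=cv2.approxPolyDP(cv2.convexHull(quad(t,(350,205,130,110),150)),5,True)[:,0].astype(float)
Q=np.array([onz(t,p,55)[:2] for p in qt]);print('top quad',Q,Q.mean(0))
print('rod',[onz(w,(414*.8-.1,y*.8),65) for y in(186,262)], 'plate x',[onz(w,(x*.8,220*.8),56)[0] for x in(378,449)])
print('rod top view',[onz(t,(360+x*.3,212+y*.3),65) for x,y in((512,130),(598,127))] if 0 else [onz(t,(360+(x-400)*.3,212+y*.3),65) for x,y in((512,130),(597,127))])
for v in(150,): pass
print('button',tri([t,w],[(458.9,281.9),(319*.8,378*.8)]),tri([t,w,s],[(458.9,281.9),(319*.8,378*.8),(146.5,308.5)]))
# fork front faces: bottom edge display y~288 at plate, upper fork y 175-188
```

```text
px [[413.0, 68.0], [400.0, 317.0], [227.0, 320.0], [203.0, 72.0]]
[[ 645.23  -75.86]
 [ 658.72 -329.81]
 [ 466.03 -340.18]
 [ 453.06  -85.66]] [ 555.76 -207.88] [np.float64(192.4243577961745), np.float64(254.30719053515594), np.float64(192.97457426857443), np.float64(254.84806669006718)]
2.9210573716214485
-86.95926732910232
-176.9181872094842
92.91694788103516
corner tri (array([648.42, -74.41,  43.37]), [0.5074780293461744, 0.5074780293462694])
corner tri (array([ 662.58, -337.07,   41.38]), [0.1893175288334523, 0.18931752883349245])
corner tri (array([ 463.07, -343.48,   47.52]), [1.439182693218277, 1.4391826932183749])
corner tri (array([448.58, -84.19,  40.31]), [0.4060899399344088, 0.40608993993444403])
top quad [[ 656.28 -331.05]
 [ 465.08 -338.23]
 [ 454.59  -84.06]
 [ 647.94  -79.89]] [ 555.97 -208.31]
rod [array([ 573.27, -149.69,   65.  ]), array([ 575.96, -208.27,   65.  ])] plate x [np.float64(546.4865254800363), np.float64(602.6165060341098)]
rod top view [array([ 572.27, -149.19,   65.  ]), array([ 575.28, -211.24,   65.  ])]
button (array([ 500.66, -305.02,   78.05]), [1.117181308719419, 1.1171813087193936]) (array([ 500.15, -307.8 ,   70.85]), [1.4093437951431143, 1.4258167474974888, 0.3680815964781253])
```

send_rows(
  series=[
    [[0.0, 0.03, -0.01], 0, 1],
    [[0.0, 0.03, -0.01], 0, 1],
    [[0.0, 0.03, -0.01], 0, 1],
    [[0.0, 0.03, -0.01], 0, 1],
    [[0, 0, 0], 0, 1],
  ],
)

```text
time_s: 2.28
position: [557.9, -83.4, 256.4]
orientation: [0.695, 0.719, -0.0, -0.001]
wrist_force: [-0.9, 0.6, -0.2]
finger_gap: 0.997
finger_force: 0.0
```

Run:
```python
from h import *
w=cap('wrist','w2');a=load('w1')
p=proj(w,[574,-177,95]);q=proj(a,[574,-177,95]);print(p,q,[proj(c,[574+11,-176.5,109]) for c in(a,w)])
def cr(c,p,w,h):
    x=int(p[0]-w/2);y=int(p[1]-h/2);print(x,y);return cv2.resize(c['pixels'][y:y+h,x:x+w],(400,600),interpolation=cv2.INTER_CUBIC)
cv2.imwrite('pics/c2.png',cv2.convertScaleAbs(np.hstack([cr(a,q,100,150),cr(w,p,100,150)]),alpha=1.5))
```

```text
[330.65 327.14] [331.83 182.35] [array([345.43, 184.59]), array([344.37, 335.65])]
281 107
280 252
```

View pics/c2.png

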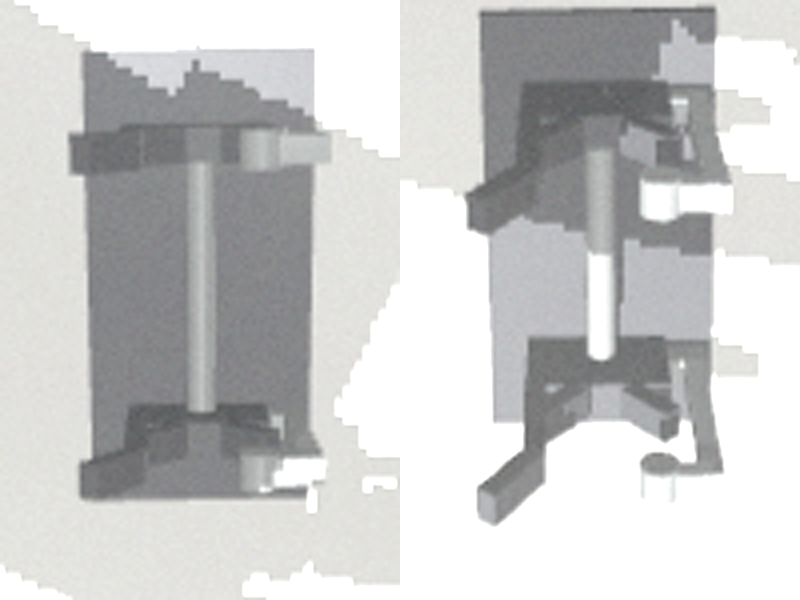

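send_rows(
  series=[
    [[-0.004, 0.034, -0.002], 0, 1],
    [[-0.004, 0.034, -0.002], 0, 1],
    [[-0.004, 0.034, -0.002], 0, 1],
    [[-0.004, 0.034, -0.002], 0, 1],
    [[-0.004, 0.034, -0.002], 0, 1],
    [[-0.004, 0.034, 0], 0, 1],
    [[-0.004, 0.034, 0], 0, 1],
    [[-0.004, 0.034, 0], 0, 1],
    [[0, 0, 0], 0, 1],
  ],
)

```text
time_s: 3.08
position: [526.7, 188.7, 248.7]
orientation: [0.695, 0.719, 0.0, -0.0]
wrist_force: [0.5, 0.2, -1.0]
finger_gap: 0.997
finger_force: 0.0
```

Run:
```python
from h import *
w=cap('wrist','w3');o=monitor.get_obs();print(o['position'],o['orientation'],o['time_s'])
cv2.imwrite('pics/w3b.png',cv2.resize(w['pixels'],(800,600)))
```

```text
[527.06 186.76 248.59] [0.7  0.72 0.   0.  ] 3.1333
```

View pics/w3b.png

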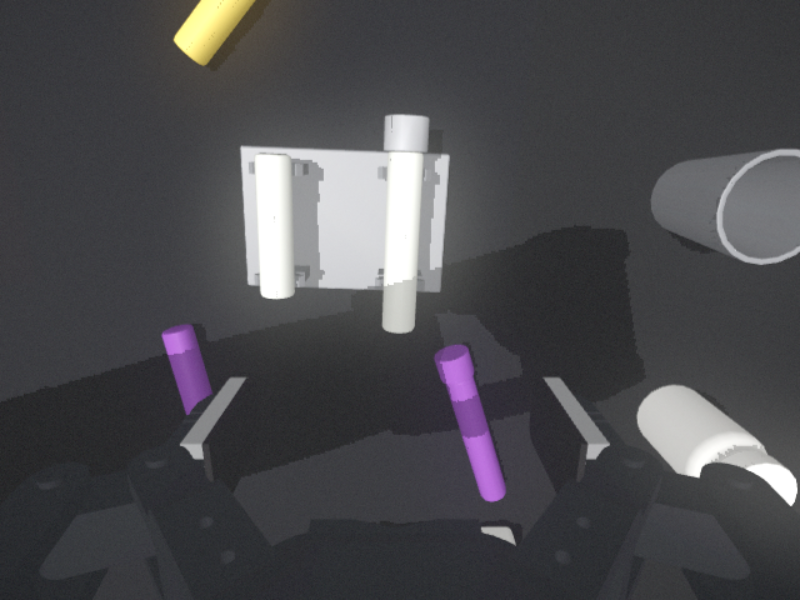

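The clip crops show both rollers (left crop ≈(260,149) and (257,472); right crop ≈(258,200) and (258,478)), the prong tips and the V seats. The rest view shows the long tube from display px (407,117) at the cap end to (399,330) at the plain end, with the short tube to its left.

send_rows(
  series=[
    [[0.0, -0.03, -0.02], -1.5, 1],
    [[0.0, -0.03, -0.02], -1.5, 1],
    [[0, 0, 0], 0, 1],
  ],
)

```text
time_s: 3.38
position: [526.3, 120.7, 204.8]
orientation: [0.716, 0.698, -0.002, -0.0]
wrist_force: [-0.6, -0.1, -0.6]
finger_gap: 0.998
finger_force: 0.0
```

Run:
```python
from h import *
t=load('top0');s=load('scene0');a=load('w1');b=load('w2');w=load('w3');w4=cap('wrist','w4')
A=lambda x,y:(281+x/4-.4,107+y/4-.4); B=lambda x,y:(280+x/4-.4,252+y/4-.4)
for n,p,q in(('roll far',(260,149),(258,200)),('roll near',(257,472),(258,478)),('prong far',(70,155),(70,212)),('prong near',(80,480),(82,505)),('rod far',(203,160),(200,147)),('rod near',(202,412),(201,358))):
    print(n,*tri([a,b],[A(*p),B(*q)]))
# tube body: bright mask, edges per row, axis line
def body(c,roi,lo):
    x,y,W,H=roi;g=cv2.cvtColor(c['pixels'],cv2.COLOR_BGR2GRAY);out=[]
    m=np.zeros_like(g);m[y:y+H,x:x+W]=(g[y:y+H,x:x+W]>lo)*255
    k=max(cv2.findContours(m,cv2.RETR_EXTERNAL,cv2.CHAIN_APPROX_NONE)[0],key=cv2.contourArea)
    return k,cv2.minAreaRect(k)
d=w['pixels'];d4=w4['pixels']
g=cv2.cvtColor(d,cv2.COLOR_BGR2GRAY);g4=cv2.cvtColor(d4,cv2.COLOR_BGR2GRAY)
print('row profiles w3');print(g[200,290:370:2],g[255,290:370:2]);print('col',g[85:275:4,322])
p=proj(w4,[530,216,45]);print('w4 mid',p,'ends',proj(w4,[530,291,45]),proj(w4,[530,141,45]))
r=int(p[1]);print(g4[r,int(p[0])-40:int(p[0])+40:2]); cv2.imwrite('pics/w4b.png',cv2.resize(d4,(800,600)))
```

```text
roll far [ 582.71 -142.67  113.82] [0.12562037557327435, 0.12562037557314928]
roll near [ 586.66 -211.9   108.23] [0.08756521929280696, 0.08756521929290814]
prong far [ 544.77 -144.99  116.95] [0.37535005136168875, 0.3753500513617361]
prong near [ 548.45 -212.27  118.48] [0.490359907548936, 0.4903599075492969]
rod far [ 572.54 -146.93   79.88] [0.2441091957690821, 0.2441091957691523]
rod near [ 575.64 -207.42   68.92] [0.1279365461701934, 0.1279365461703989]
row profiles w3
[215 216 217 215 215 214 215 214 214 233 255 255 255 255 255 255 255 255
 255 252 239 220 178 157 156 155 154 210 209 209 210 207 151  95  93  93
  90  89  85  83] [ 69  71  71  73  68  73  68  72 180 194 198 202 206 207 208 206 204 200
 197 189 181  82  69  68  68  68  72  64  66  67  76  79  77  76  76  74
  74  77  74  75]
col [ 76  79 234 235 237 240 241 244 245 203 255 255 255 255 255 255 255 255
 255 255 255 255 255 255 255 255 255 255 255 255 255 255 255 255 255 212
 210 209 208 206 205 206 205 203 203 190  59  61]
w4 mid [317.83  94.93] ends [315.09 -25.97] [320.15 197.5 ]
[212 213 213 213 212 213 212 213 215 215 213 214 214 217 240 253 255 255
 255 255 255 255 255 255 255 254 246 236 223 205 160 155 154 154 152 153
 172 207 208 208]
```

View pics/w4b.png

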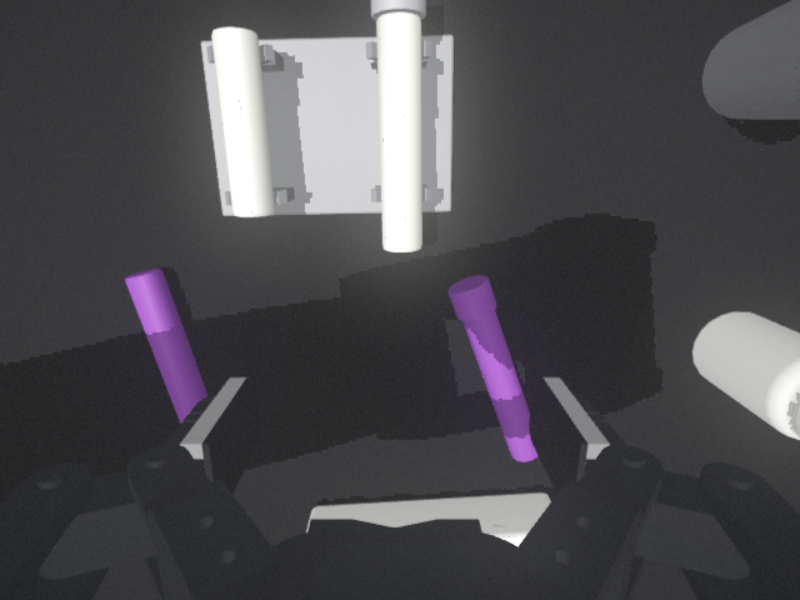

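The lower view shows the tube's plain end at display px ≈(402,250), the body/cap boundary at ≈(398,14), and the tube axis nearly vertical in the image.

Run:
```python
from h import *
t=load('top0');w=load('w3');w4=load('w4')
def edges(c,row,x0,x1,lo):
    g=cv2.cvtColor(c['pixels'],cv2.COLOR_BGR2GRAY)[row,x0:x1].astype(int);i=np.where(g>lo)[0];return x0+i[0],x0+i[-1]
for c,row,x0,x1,lo in((w,255,296,345,130),(w,245,296,345,130),(w4,185,295,350,150),(w4,196,295,350,150)): print(row,edges(c,row,x0,x1,lo))
print('plain end',tri([w,w4],[(319,265),(321.6,200.5)]))
print('cap bound',tri([w,w4],[(324,121.3),(318.8,11)]))
print('top: plain, capbound, capend',[onz(t,p,45) for p in((275.3,266.8),(223,266),(213.2,266))])
for z in(45,57): print(z,'w3 mid axis',onz(w,(320.8,200),z),onz(w,(318.8,255),z),onz(w,(324.5,121),z),onz(w,(325.5,94),z),'end',onz(w,(319,265),z),onz(w4,(321.6,200.5),z))
o=monitor.get_obs();print(o['position'],o['orientation'],np.degrees(2*np.arctan2(o['orientation'][1],o['orientation'][0])))
```

```text
255 (np.int64(306), np.int64(331))
245 (np.int64(306), np.int64(332))
185 (np.int64(306), np.int64(337))
196 (np.int64(306), np.int64(336))
plain end (array([531.35, 140.77,  55.86]), [0.34691939258932714, 0.34691939258926424])
cap bound (array([531.62, 267.15,  53.48]), [0.24806746826032533, 0.2480674682603815])
top: plain, capbound, capend [array([530.18, 139.36,  45.  ]), array([530.48, 268.15,  45.  ]), array([530.16, 292.25,  45.  ])]
45 w3 mid axis [531.33 199.39  45.  ] [531.39 146.73  45.  ] [531.97 267.5   45.  ] [531.94 288.97  45.  ] end [531.94 136.65  45.  ] [531.08 138.59  45.  ]
57 w3 mid axis [531.09 201.7   57.  ] [531.14 150.95  57.  ] [531.7  267.34  57.  ] [531.68 288.03  57.  ] end [531.67 141.24  57.  ] [530.99 140.97  57.  ]
[526.78 122.16 206.68] [ 0.72  0.7  -0.   -0.  ] 88.57437911466695
```

send_rows(
  series=[
    [[0.001, 0.0233, -0.024], 0.4, 1],
    [[0.001, 0.0233, -0.024], 0.4, 1],
    [[0.001, 0.0233, -0.024], 0.4, 1],
    [[0.001, 0.0233, -0.024], 0.2, 1],
    [[0, 0, 0], 0, 1],
    [[0, 0, 0], 0, 1],
    [[0, 0, 0], 0, 1],
  ],
)

```text
time_s: 4.02
position: [531.8, 218.4, 113.6]
orientation: [0.706, 0.708, 0.0, 0.0]
wrist_force: [-0.7, -0.3, 0.6]
finger_gap: 1.003
finger_force: 0.0
```

Run:
```python
from h import *
o=monitor.get_obs();print(o['position'],o['time_s'],np.degrees(2*np.arctan2(o['orientation'][1],o['orientation'][0])),o['wrist_force'])
```

```text
[531.8  218.43 113.59] 4.0167 90.22039303867066 [-0.7  -0.26  0.59]
```

send_rows(
  series=[
    [[-0.0003, -0.0025, -0.02], 0, 1],
    [[0, 0, -0.02], 0, 1],
    [[0, 0, -0.02], 0, 1],
    [[0, 0, -0.01], 0, 1],
    [[0, 0, 0], 0, 1],
    [[0, 0, 0], 0, 1],
  ],
)

```text
time_s: 4.52
position: [531.3, 216.2, 43.5]
orientation: [0.706, 0.708, 0.0, 0.0]
wrist_force: [-0.1, -0.1, -0.1]
finger_gap: 0.998
finger_force: 0.0
```

send_rows(
  series=[
    [[0, 0, 0], 0, 0],
    [[0, 0, 0], 0, 0],
    [[0, 0, 0], 0, 0],
    [[0, 0, 0], 0, 0],
    [[0, 0, 0], 0, 0],
    [[0, 0, 0], 0, 0],
    [[0, 0, 0], 0, 0],
    [[0, 0, 0], 0, 0],
  ],
)

```text
time_s: 5.18
position: [531.1, 216.8, 42.9]
orientation: [0.705, 0.709, 0.001, 0.0]
wrist_force: [2.3, -0.5, 6.8]
finger_gap: 0.269
finger_force: 58.6
```

send_rows(
  series=[
    [[0, 0, 0.01], 0, 0],
    [[0, 0, 0.02], 0, 0],
    [[0, 0, 0.03], 0, 0],
    [[0, 0, 0.03], 0, 0],
    [[0, 0, 0.03], 0, 0],
    [[0, 0, 0.03], 0, 0],
    [[0, 0, 0], 0, 0],
  ],
)

```text
time_s: 5.77
position: [531.9, 217.2, 199.2]
orientation: [0.705, 0.709, 0.003, 0.001]
wrist_force: [0.9, 0.3, 0.0]
finger_gap: 0.273
finger_force: 58.9
```

Run:
```python
from h import *
o=monitor.get_obs();print(o['position'],o['time_s'],o['wrist_force'],o['torque'],o['finger_force'])
w=cap('wrist','w5');s=cap('scene','s5');p=proj(s,o['position']).astype(int);print(p)
a=s['pixels'][p[1]-75:p[1]+75,p[0]-100:p[0]+100]
cv2.imwrite('pics/c5.png',np.hstack([cv2.resize(w['pixels'],(400,300)),cv2.resize(a,(400,300))]))
```

```text
[531.91 217.22 199.19] 5.7667 [0.85 0.29 0.05] [ 0.   -0.04  0.01] 58.875165581703186
[366 147]
```

View pics/c5.png

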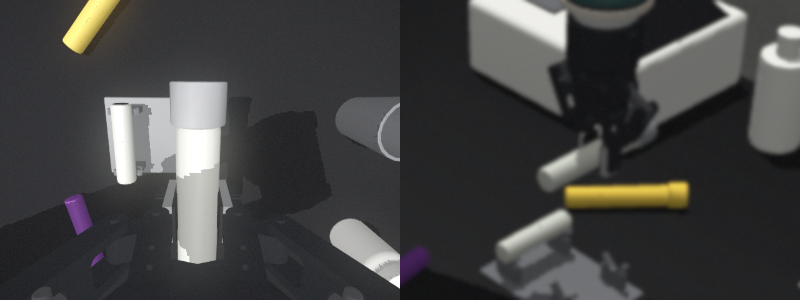

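The tube is held, with its cap end at wrist px ≈(317,131) and the cap boundary at ≈(317,202). The short tube and the rest look undisturbed.

Run:
```python
from h import *
w=load('w5');g=cv2.cvtColor(w['pixels'],cv2.COLOR_BGR2GRAY);o=monitor.get_obs();p=o['position'];print(p)
print(g[120:215:2,317]);
for r in(150,180): print(r,g[r,262:375:3])
for z in(p[2]+2,p[2]+17,p[2]+14.5): print(z,onz(w,(317,131),z)-p,onz(w,(317,204),z)-p)
```

```text
[530.77 216.8  193.66]
[ 67  69  70  68  73 120 212 213 215 213 214 215 214 215 214 214 215 215
 215 216 216 217 219 218 217 217 217 217 218 217 217 218 216 217 217 216
 218 218 218 217 218 218 217 199 255 255 255 255]
150 [ 69  72  76 108 177 184 194 199 205 207 210 213 214 216 220 218 218 216
 215 214 213 211 209 207 204 200 196 196 192 187 180 168 158 143  70  68
  69  65]
180 [200 199 200 200 182 190 195 200 206 210 214 215 218 219 221 222 220 218
 217 216 212 211 209 206 203 200 195 191 187 181 173 160 149 124  76  66
  66  57]
195.6561905773455 [ 1.6  73.22  2.  ] [ 1.74 48.16  2.  ]
210.6561905773455 [ 1.45 73.37 17.  ] [ 1.57 51.19 17.  ]
208.1561905773455 [ 1.48 73.35 14.5 ] [ 1.6  50.69 14.5 ]
```

send_rows(
  series=[
    [[0.0036, -0.0327, 0], 0.3, 0],
    [[0.0036, -0.0327, 0], 0.3, 0],
    [[0.0036, -0.0327, 0], 0.3, 0],
    [[0.0036, -0.0327, 0], 0.3, 0],
    [[0.0036, -0.0327, 0], 0.3, 0],
    [[0.0036, -0.0327, 0], 0.3, 0],
    [[0.0036, -0.0327, 0], 0.3, 0],
    [[0.0036, -0.0327, 0], 0.3, 0],
    [[0.0036, -0.0327, 0], 0.3, 0],
    [[0.0036, -0.0327, 0], 0, 0],
  ],
)

```text
time_s: 6.7
position: [565.9, -111.8, 190.8]
orientation: [0.688, 0.725, -0.001, -0.001]
wrist_force: [0.1, 0.2, -1.4]
finger_gap: 0.274
finger_force: 58.9
```

send_rows(
  series=[
    [[0.0036, -0.0327, 0], 0, 0],
    [[0.0036, -0.0327, -0.01], 0, 0],
    [[0, 0, -0.015], 0, 0],
    [[0, 0, 0], 0, 0],
    [[0, 0, 0], 0, 0],
    [[0, 0, 0], 0, 0],
    [[0, 0, 0], 0, 0],
  ],
)

```text
time_s: 7.28
position: [574.1, -174.8, 168.0]
orientation: [0.688, 0.726, 0.0, 0.0]
wrist_force: [0.4, -0.0, -0.1]
finger_gap: 0.275
finger_force: 58.9
```

Run:
```python
from h import *
o=monitor.get_obs();w=cap('wrist','w6');s=cap('scene','s6');o2=monitor.get_obs()
for x in(o,o2):print(x['position'],x['time_s'],x['wrist_force'],np.degrees(2*np.arctan2(x['orientation'][1],x['orientation'][0])))
p=proj(s,[574,-177,110]).astype(int);print(p)
a=s['pixels'][p[1]-90:p[1]+90,p[0]-120:p[0]+120]
cv2.imwrite('pics/c6.png',np.hstack([cv2.resize(w['pixels'],(400,300)),cv2.resize(a,(400,300))]))
```

```text
[ 574.06 -174.76  167.95] 7.2833 [ 0.41 -0.03 -0.08] 93.02807041613082
[ 574.13 -174.96  168.07] 7.3833 [-0.41  0.12 -1.1 ] 93.02429396871315
[227 279]
```

View pics/c6.png

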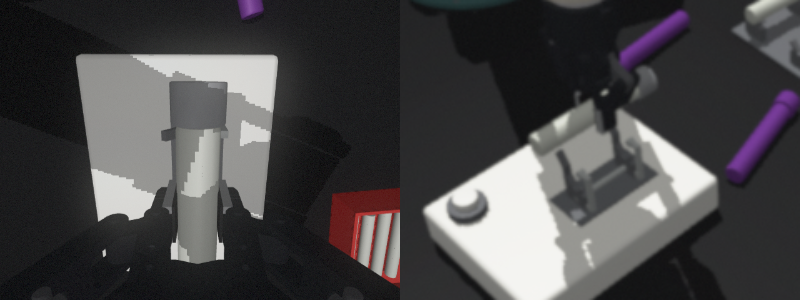

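The tube hangs level above the clip, parallel to the forks and centred over them.

send_rows(
  series=[
    [[0, -0.0005, -0.015], 0, 0],
    [[0, 0, -0.015], 0, 0],
    [[0, 0, -0.01], 0, 0],
    [[0, 0, 0], 0, 0],
    [[0, 0, -0.004], 0, 0],
    [[0, 0, -0.004], 0, 0],
    [[0, 0, 0], 0, 0],
  ],
)

```text
time_s: 7.97
position: [573.7, -176.3, 119.2]
orientation: [0.689, 0.725, -0.0, -0.0]
wrist_force: [-4.5, -0.3, 1.4]
finger_gap: 0.274
finger_force: 59.1
```

send_rows(
  series=[
    [[0, 0, -0.003], 0, 0],
    [[0, 0, -0.003], 0, 0],
    [[0, 0, -0.003], 0, 0],
    [[0, 0, -0.003], 0, 0],
  ],
)

```text
time_s: 8.3
position: [573.9, -176.4, 108.3]
orientation: [0.689, 0.725, -0.0, 0.0]
wrist_force: [-8.4, -0.7, 3.9]
finger_gap: 0.269
finger_force: 59.5
```

send_rows(
  series=[
    [[0, 0, -0.003], 0, 0],
    [[0, 0, -0.003], 0, 0],
    [[0, 0, -0.003], 0, 0],
    [[0, 0, -0.003], 0, 0],
    [[0, 0, -0.002], 0, 0],
    [[0, 0, 0], 0, 0],
  ],
)

```text
time_s: 8.8
position: [574.0, -176.2, 93.4]
orientation: [0.689, 0.725, 0.0, 0.0]
wrist_force: [-0.6, 0.0, -0.6]
finger_gap: 0.274
finger_force: 59.2
```

send_rows(
  series=[
    [[0, 0, -0.001], 0, 0],
    [[0, 0, 0], 0, 0],
  ],
)

```text
time_s: 8.97
position: [574.2, -176.3, 93.1]
orientation: [0.689, 0.725, 0.0, 0.0]
wrist_force: [-1.5, 0.7, 2.9]
finger_gap: 0.27
finger_force: 59.7
```

send_rows(
  series=[
    [[0, 0, -0.001], 0, 0],
    [[0, 0, 0], 0, 0],
  ],
)

```text
time_s: 9.13
position: [574.3, -176.3, 92.9]
orientation: [0.689, 0.725, 0.0, 0.001]
wrist_force: [-7.2, 1.6, 13.2]
finger_gap: 0.272
finger_force: 60.7
```

send_rows(
  series=[
    [[0, 0, 0], 0, 0.5],
    [[0, 0, 0], 0, 1],
    [[0, 0, 0], 0, 1],
    [[0, 0, 0], 0, 1],
    [[0, 0, 0], 0, 1],
    [[0, 0, 0], 0, 1],
    [[0, 0, 0], 0, 1],
  ],
)

```text
time_s: 9.72
position: [573.9, -176.2, 91.2]
orientation: [0.689, 0.725, -0.0, -0.0]
wrist_force: [0.7, -0.7, 0.2]
finger_gap: 0.999
finger_force: 0.0
```

send_rows(
  series=[
    [[0, 0, 0.01], 0, 1],
    [[0, 0, 0.02], 0, 1],
    [[0, 0, 0.03], 0, 1],
    [[0, 0, 0.03], 0, 1],
    [[0, 0, 0.03], 0, 1],
    [[0, 0, 0.03], 0, 1],
    [[0, 0, 0], 0, 1],
    [[0, 0, 0], 0, 1],
  ],
)

```text
time_s: 10.38
position: [574.4, -176.4, 244.0]
orientation: [0.689, 0.725, 0.001, 0.002]
wrist_force: [-0.1, -0.1, -1.2]
finger_gap: 1.003
finger_force: 0.0
```

Run:
```python
from h import *
w=cap('wrist','w7');s=cap('scene','s7');o=monitor.get_obs();print(o['position'],o['time_s'],o['wrist_force'])
p=proj(s,[574,-177,95]).astype(int)
a=s['pixels'][p[1]-60:p[1]+60,p[0]-80:p[0]+80];q=proj(w,[574,-177,95]).astype(int);x,y=q[0]-80,q[1]-60;print(x,y,p)
b=w['pixels'][max(y-20,0):,:][:150,q[0]-100:q[0]+100];print('b origin',q[0]-100,max(y-20,0))
cv2.imwrite('pics/c7.png',cv2.convertScaleAbs(np.vstack([cv2.resize(b,(800,600))[::1],]),alpha=1.2)[:, :])
cv2.imwrite('pics/c7.png',np.vstack([cv2.convertScaleAbs(cv2.resize(b,(400,300)),alpha=1.3),cv2.resize(a,(400,300))]))
```

```text
[ 573.66 -176.11  240.84] 10.4833 [ 0.21  0.34 -1.28]
234 167 [228 285]
b origin 214 147
```

View pics/c7.png

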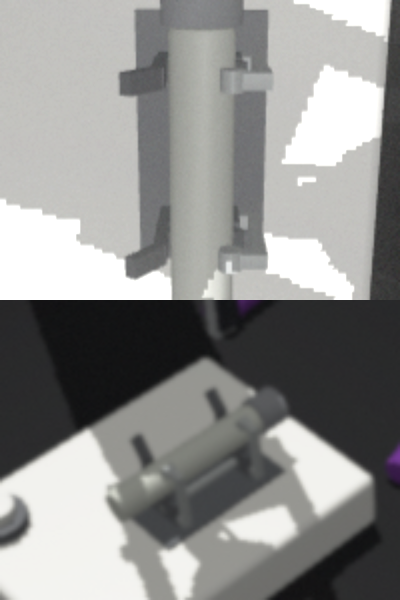

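The tube lies in both forks with both rollers over it (crop px ≈(245,80) and (245,260)). Next I check the centring by numbers, then press the button.

Run:
```python
from h import *
w=load('w7');s=load('s7')
print('cap boundary',onz(w,(315,161),108),'expect y ~ -124')
u=np.array([-.0515,.9987])
for k in(34,-34): 
    r=np.array([573.9+11,-177.3+.6]);r=r+u*k;print('closed roller expected px',proj(w,[r[0],r[1],113.5]))
print('scene tube ends exp',[proj(s,[573.9+u[0]*k,-177.3+u[1]*k,95])-[228-80,285-60] for k in(75,-75)],'x2.5')
```

```text
cap boundary [ 572.06 -125.61  108.  ] expect y ~ -124
closed roller expected px [329.67 187.56]
closed roller expected px [328.69 277.92]
scene tube ends exp [array([111.56,  40.07]), array([46.95, 82.01])] x2.5
```

send_rows(
  series=[
    [[-0.0123, -0.0218, -0.005], 0, 0],
    [[-0.0123, -0.0218, -0.005], 0, 0],
    [[-0.0123, -0.0218, -0.005], 0, 0],
    [[-0.0123, -0.0218, -0.005], 0, 0],
    [[-0.0123, -0.0218, -0.01], 0, 0],
    [[-0.0123, -0.0218, -0.02], 0, 0],
    [[0, 0, -0.03], 0, 0],
    [[0, 0, -0.03], 0, 0],
    [[0, 0, -0.02], 0, 0],
    [[0, 0, 0], 0, 0],
  ],
)

```text
time_s: 11.32
position: [497.8, -305.7, 105.4]
orientation: [0.689, 0.725, -0.001, -0.004]
wrist_force: [-0.8, 0.1, -1.8]
finger_gap: 0.001
finger_force: 0.0
```

send_rows(
  series=[
    [[0.0015, -0.001, -0.008], 0, 0],
    [[0, 0, -0.008], 0, 0],
    [[0, 0, -0.002], 0, 0],
    [[0, 0, -0.002], 0, 0],
    [[0, 0, 0], 0, 0],
  ],
)

```text
time_s: 11.73
position: [501.9, -308.1, 91.9]
orientation: [0.689, 0.725, 0.0, 0.0]
wrist_force: [-0.8, 0.6, 2.3]
finger_gap: 0.003
finger_force: 1.3
```

send_rows(
  series=[
    [[0, 0, -0.002], 0, 0],
    [[0, 0, -0.002], 0, 0],
    [[0, 0, 0], 0, 0],
  ],
)

```text
time_s: 11.98
position: [502.0, -308.2, 88.1]
orientation: [0.689, 0.725, 0.0, 0.001]
wrist_force: [-1.6, 1.6, 4.0]
finger_gap: -0.001
finger_force: 2.4
```

Contact with the button spring; I'll continue to the stop.

send_rows(
  series=[
    [[0, 0, -0.001], 0, 0],
    [[0, 0, -0.001], 0, 0],
    [[0, 0, 0], 0, 0],
  ],
)

```text
time_s: 12.23
position: [502.1, -308.2, 87.7]
orientation: [0.689, 0.725, 0.0, 0.001]
wrist_force: [-7.0, 6.2, 22.8]
finger_gap: 0.0
finger_force: 11.3
```

send_rows(
  series=[
    [[0, 0, -0.001], 0, 0],
    [[0, 0, 0], 0, 0],
    [[0, 0, 0], 0, 0],
  ],
)

```text
time_s: 12.48
position: [502.2, -308.3, 87.5]
orientation: [0.689, 0.725, 0.0, 0.001]
wrist_force: [-12.2, 9.6, 32.8]
finger_gap: 0.004
finger_force: 15.9
```

send_rows(
  series=[
    [[0, 0, 0.005], 0, 0],
    [[0, 0, 0.02], 0, 0],
    [[0, 0, 0.03], 0, 0],
    [[0, 0, 0.03], 0, 0],
    [[0, 0, 0.03], 0, 0],
    [[0, 0, 0], 0, 0],
    [[0, 0, 0], 0, 0],
    [[0, 0, 0], 0, 0],
  ],
)

```text
time_s: 13.15
position: [501.4, -307.9, 198.6]
orientation: [0.689, 0.725, -0.0, -0.0]
wrist_force: [0.2, 0.1, -1.1]
finger_gap: 0.002
finger_force: 0.0
```

Run:
```python
from h import *
s=cap('scene','s8');a=load('s7')['pixels'];o=monitor.get_obs();print(o['position'],o['wrist_force'],o['time_s'])
d=cv2.absdiff(s['pixels'],a).max(2);print('diff at clip',d[255:305,200:280].mean(),d.mean())
print(order.hand_in())
```

```text
[ 501.27 -307.79  197.97] [-0.67  0.56 -0.82] 13.2
diff at clip 42.765 10.286217447916666
the job is handed in; nothing more can be done
None
```

The sample tube sits home in both forks with the jaw closed over it, the start button was pressed down to its stop, and the job was handed in at about 13 s; I last looked at the clip before pressing the button, and the picture comparison afterwards told me nothing about the tube.

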